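# Bring the tall beaker round on a bolted serving turntable

## Task

The serving turntable in the booth is locked by its spring bolt. Draw the bolt back by its upright black handle and tip the handle over sideways into the slot's side notch so that the bolt stays parked; turn the disc by its posts until the tall white beaker stands at the serving ledge; then tip the handle back upright so that the bolt springs fully home into the disc again. Keep all cups standing on the disc (do not lift them) and leave the bell and the marker beside it where they are.

Things in the scene. Friction and masses are not known exactly. Their poses are not given: they have to be found in the camera images.
- turntable_base: Fixed grey base of the turntable, 210 mm across, origin at the centre of its underside on the disc's axis, z up. +x points to the serving ledge: an aluminium shelf 84 mm wide, 106 to 134 mm from the axis, top 40 mm up. The bolt housing lies along a line 115 degrees (2.007 rad) counter-clockwise from +x, 108 to 203 mm from the axis, 34 mm high, 30 mm wide.
- disc (a joint): Angle of the white disc (204 mm across, top 36 mm up) about the vertical, rad, counter-clockwise from above positive, 0 at the start, range 3.5 either way. Four bores in its rim a quarter turn apart, one in line with the bolt at 0. Its four posts stand at 45, 135, 225 and 315 degrees from the base's +x at 0. Light friction holds it where it is left.
- lock_bolt (a joint): Travel of the horizontal 12 mm spring bolt, m: 0 = fully home in a bore of the disc, 0.030 = drawn fully out, away from the disc's axis. The tip is clear of the rim from 0.018. A spring drives it home: 4 N at 0, 9 N at 0.030.
- bolt_handle (a joint): Angle of the bolt's handle about the bolt, rad: 0 = upright, up to 0.73 = tipped over to the left of the bolt as seen looking outward from the disc's axis (counter-clockwise round the table). The L-shaped slot keeps it upright except with the bolt drawn 0.026 or more, where it tips into the side notch; tipped, it rests there at about 0.73 and the bolt stays parked at about 0.027.
- handle_tip (a point): Top end of the bolt's handle, on its axis: 76 mm from the bolt's axis (which lies 21 mm above the worktop and passes over the disc's axis). The black grip is 16 mm thick and covers the outer 54 mm. With the bolt home and the handle upright it is 142 mm from the disc's axis, 97 mm above the worktop, 40 mm out from the disc's edge.
- serving_point (a point): Fixed point where a vessel stands when it is at the serving ledge: 55 mm from the disc's axis towards the ledge, 37.5 mm above the worktop (top of the pads).
- post_a (a point): Centre of the domed top of the 45-degree one of the disc's four upright steel turning posts: 14 mm thick, 45 mm tall above the disc, on a circle of 90 mm radius about the disc's axis, midway between two pads. Its top is 73 mm above the disc body's origin (81 mm above the worktop).
- post_d (a point): Centre of the domed top of the 315-degree one of the disc's four upright steel turning posts: 14 mm thick, 45 mm tall above the disc, on a circle of 90 mm radius about the disc's axis, midway between two pads. Its top is 73 mm above the disc body's origin (81 mm above the worktop).
- tall_beaker: Tall white tapered beaker, 71 mm across its rim, 94 mm tall, loose on one of the disc's four pads (70 mm rubber coasters with a lip 4 mm high round a 60 mm well, centred 55 mm from the axis), never the one at the ledge at the start. Origin: centre of its underside, z up.
- front_cup: Loose on the disc's pad at the ledge at the start: clear tapered portion cup, 46 mm across its rim and 45 mm tall, open end up; origin: centre of its underside, z up.
- cup_b: Loose on another pad: clear tapered portion cup, 46 mm across its rim and 45 mm tall, open end up; origin: centre of its underside, z up.
- cup_c: Loose on another pad: clear tapered portion cup, 46 mm across its rim and 45 mm tall, open end up; origin: centre of its underside, z up.
- call_bell: Bystander: desk bell, 73 mm across, 50 mm tall, near the bolt; origin under its centre.
- marker: Bystander: marker pen lying flat along the partition right of the turntable, 18x129x18 mm, length along its y; origin under its centre.

How it is judged:
On the way, in this order (a step that is already met when the one before it is completed fails the run):
1. the bolt is drawn and parked: handle tipped into the side notch (over 0.5 rad) with the bolt out (over 22 mm) (value of joint lock_bolt above 0.022 m and value of joint bolt_handle above 0.5 rad), for 0.2 s.
2. the disc has been turned until the tall beaker is at the ledge (within 25 mm of the serving point) (horizontal distance between tall_beaker and serving_point below 0.025 m), for 0.1 s.
At the end, for the whole second after the job is handed in: Bolt home (within 3 mm) with its handle upright (within 0.25 rad), disc at rest and turned at least 1.4 rad from its start, tall beaker within 25 mm of the serving point, all four cups upright (0.15 rad) on the disc within 85 mm of its axis (value of joint lock_bolt below 0.003 m and value of joint bolt_handle below 0.25 rad and horizontal distance between tall_beaker and serving_point below 0.025 m and (value of joint disc above 1.4 rad or value of joint disc below -1.4 rad) and velocity of joint disc between -0.05 and 0.05 rad/s and angle between each of front_cup, tall_beaker, cup_b, cup_c's own z axis and vertical below 0.15 rad and horizontal distance between each of front_cup, tall_beaker, cup_b, cup_c and turntable_base below 0.085 m and height (world z) of each of front_cup, tall_beaker, cup_b, cup_c above 0.033 m); the robot touches nothing.
It fails at once if a cup or the beaker is tipped (over 0.5 rad) or lifted off the disc (over 15 mm) (angle between any of front_cup, tall_beaker, cup_b, cup_c's own z axis and vertical above 0.5 rad or height (world z) of any of front_cup, tall_beaker, cup_b, cup_c above 0.0525 m).
It fails at once if the bell or the marker is moved by more than 20 mm (distance of any of call_bell, marker from where it was at the start of the episode above 0.02 m).
It also fails if it takes over 72 s, if anything falls off the work surface, if the arm or the gripper's body presses on something with over 40 N, if the wrist force passes 120 N, or if a joint passes its speed limit or range.

## Robot

A 7-joint arm with a two-finger parallel gripper is mounted at the origin on the work surface; the furniture and walls round the work are solid. World frame = base frame: x ahead of the robot, y to its left, z up, the work surface at z = 0. Lengths are in m, angles in rad, forces in N, time in s.
With the tool pointing down it reaches from about 0.375 to 0.925 m from the base axis. Payload 3.1 kg.
Tool frame: the origin (TCP) lies between the finger pads; the fingertips stand 19 mm ahead of it and the grasp point (between the pads) is the TCP; z points along the fingers, y is the line along which they close (so a half turn about z gives the same grasp; the last joint's range is limited). The gripper opens to 85 mm and grips with 20 to 120 N. Pads are 22 mm wide; open, the fingers measure 114 mm over their backs; the gripper's body (76 mm by 85 mm) begins 54 mm behind the grasp point. The pads swing forward as they close: fully open they stand 13 mm farther back than shut.
Start: joints at [-1.42, 0.383, 0.044, 1.598, -0.018, 1.161, -0.05], TCP at [0.16, 0.63, 0.25] pointing down, gripper open.
Joint ranges: [-2.61, 2.61], [-0.41, 2.15], [-1.48, 1.57], [0, 2.5], [-1.57, 4.71], [0.05, 1.97], [-2.85, 2.85]. Speed limits (rad/s): [2.79, 2.79, 3.14, 3.14, 3.14, 3.14, 3.14].

## Interface

Orientations are given as a unit quaternion [x, y, z, w].
In Python, from bench import move_ptp, movel, move_j, move_gripper, pause, inverse_kinematics, read_camera, camera_params, MotionError, sign_off, look_for, tip_of, read_time_s, read_qpos, read_joint_vel, read_effort, read_eef_pos, read_tcp_rot, read_ft_force, read_ft_torque, read_finger_gap, read_grasp_force gives the robot as it stands. Calls block until the motion is done:
- move_ptp(position, orientation): joint-space move of the TCP to a pose.
- movel(position, orientation=None, speed=0.15): straight line of the TCP; orientation=None keeps the orientation; speed is the mean speed in m/s.
- move_j(angles): joint-space move.
- move_gripper(opening, effort=None): finger opening in m; effort is the grip in N (None keeps the last); returns when the fingers have stopped.
- pause(seconds).
- inverse_kinematics(position, orientation): joint angles nearest the present ones, or None.
- read_camera(name): name is "side" or "top" or "wrist"; returns the picture (384x512x3 uint8, red, green, blue); there is no depth.
- camera_params(name): a dict with "K" (3x3 intrinsics, pixels), "dist_coeffs" ([k1, k2, p1, p2, k3] as OpenCV has them; the pictures are not rectified), "camera_from_world" (4x4, takes a point from world to camera coordinates). Camera axes: x right, y down, z forward; pixel columns grow to the right and rows downward; lengths in m; the calibration is good to about 2 mm. A picture is of the moment at which its call begins: read the wrist's pose just before it. camera_params takes no time and is no camera call; for the wrist camera it gives the pose at the moment of the call.
A pose or a line that the arm cannot do raises MotionError and nothing moves.
- sign_off(): hands the job in; it is judged then, once.
Trained networks look in the newest picture that a camera, given by its name, has taken for a name from the list of things; names that differ only in an ending like _2 or _b are one class to them, and where a whole thing is asked for, a point or a joint stands for the part that bears it (a point fixed in the world has none). Each returns a list of dicts, best first, with "confidence" (0 to 1); they miss things now and then, are a little off and sometimes report something else, mostly with a low value. They report only what shows in the picture. A call takes as long as a camera call.
- look_for(camera, name): "at" ([column, row] in pixels, amid what is visible of it).
- tip_of(camera, name): "at" ([column, row] in pixels: a listed point, or the origin of a listed thing).
Readings, each from a call of its own:
- read_time_s(): time.
- read_qpos(): joint angles.
- read_joint_vel(): joint speeds.
- read_effort(): joint torques, N m.
- read_eef_pos(): TCP position.
- read_tcp_rot(): TCP orientation.
- read_ft_force(): force on the tool from outside, world axes, zero at the start.
- read_ft_torque(): the same for the moment, N m.
- read_finger_gap(): finger opening in m.
- read_grasp_force(): force on a finger pad.
Only numpy, scipy, OpenCV 4.12 (cv2) and the standard library are available. Lean on these libraries where they do the work, as an engineer would, in place of code of your own. Each camera call takes 0.05 s, during which the arm holds its last target. There are 200 camera calls.

## Working session

There is one attempt and no reset: what is moved stays moved. The work goes in short steps, each a Python script; the robot and the scene stay as the last script left them, time stands still between calls to the robot, and variables do not carry over. Pictures are saved under pics/ and viewed, at most 10 in all, crops included, and the job is handed in when it is done.

```bash
mkdir -p pics; ls
cat > h.py <<'E'
from bench import *
import numpy as np, cv2
def ray(cam,px,P=None):
    P=P or camera_params(cam); T=np.array(P["camera_from_world"]);K=np.array(P["K"]);d=np.array(P["dist_coeffs"])
    u=cv2.undistortPoints(np.array([[px]],float),K,d)[0,0]
    R=T[:3,:3]; return -R.T@T[:3,3], R.T@np.array([u[0],u[1],1])
def at_z(cam,px,z):
    o,d=ray(cam,px); return o+d*(z-o[2])/d[2]
def proj(cam,pts):
    P=camera_params(cam);T=np.array(P["camera_from_world"])
    return cv2.projectPoints(np.array(pts,float).reshape(-1,1,3),cv2.Rodrigues(T[:3,:3])[0],T[:3,3],np.array(P["K"]),np.array(P["dist_coeffs"]))[0][:,0]
E
python3 - <<'E'
from h import *
Z=dict(turntable_base=0,disc=.03,handle_tip=.097,post_a=.081,post_d=.081,tall_beaker=.0375,front_cup=.0375,call_bell=0,marker=0,serving_point=.0375)
for c in("top","side"):
    cv2.imwrite(f"pics/{c}0.png",read_camera(c)[:,:,::-1])
    for n,z in Z.items():
        try:
            for r in tip_of(c,n)[:4]: print(c,n,np.round(r["at"]),round(r["confidence"],2),np.round(at_z(c,r["at"],z),3))
        except Exception as e: print(c,n,e)
E
```

```text
pics
top turntable_base [263. 209.] 0.65 [0.383 0.196 0.   ]
top disc it knows: call_bell, cup, front_cup, handle_tip, marker, post, serving_point, tall_beaker, turntable_base
top handle_tip [190. 212.] 0.42 [0.373 0.348 0.097]
top post_a [247. 170.] 0.97 [0.46  0.23  0.081]
top post_a [302. 188.] 0.95 [0.419 0.116 0.081]
top post_d [247. 170.] 0.97 [0.46  0.23  0.081]
top post_d [302. 188.] 0.95 [0.419 0.116 0.081]
top tall_beaker [239. 198.] 0.82 [0.405 0.249 0.037]
top tall_beaker [286. 216.] 0.21 [0.363 0.146 0.037]
top front_cup [274. 186.] 0.84 [0.43  0.17  0.037]
top call_bell [138. 222.] 0.74 [0.36  0.481 0.   ]
top marker [350. 194.] 0.62 [ 0.414 -0.006  0.   ]
top serving_point [278. 185.] 0.9 [0.432 0.163 0.037]
side turntable_base [260. 204.] 0.95 [0.384 0.19  0.   ]
side disc it knows: call_bell, cup, front_cup, handle_tip, marker, post, serving_point, tall_beaker, turntable_base
side handle_tip [270. 214.] 0.61 [0.374 0.337 0.097]
side post_a [229. 190.] 0.58 [0.46  0.236 0.081]
side post_d [229. 190.] 0.58 [0.46  0.236 0.081]
side tall_beaker [258. 207.] 0.84 [0.392 0.245 0.037]
side front_cup [263. 208.] 0.56 [0.381 0.249 0.037]
side front_cup [239. 188.] 0.48 [0.436 0.172 0.037]
side call_bell [284. 300.] 0.6 [ 0.354  0.478 -0.   ]
side marker [246. 162.] 0.8 [ 0.414 -0.003  0.   ]
side marker [230. 191.] 0.69 [0.461 0.134 0.   ]
side marker [257. 209.] 0.43 [0.391 0.208 0.   ]
side serving_point [238. 190.] 0.86 [0.438 0.18  0.037]
side serving_point [271. 216.] 0.72 [0.363 0.276 0.037]
```

```bash
sleep 3; python3 -c "
import cv2,numpy as np
a=cv2.imread('pics/top0.png');b=cv2.imread('pics/side0.png')
cv2.imwrite('pics/both.png',cv2.resize(np.vstack([a,b]),(400,600)))"
```

```text
(no output)
```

View pics/top0.png

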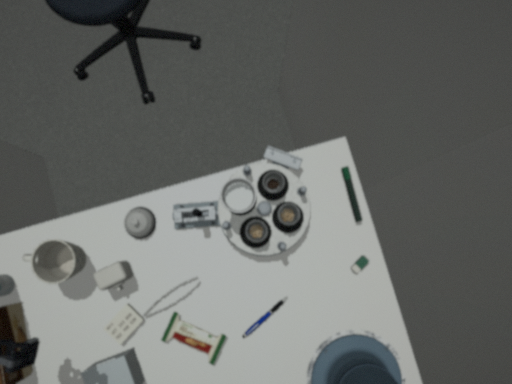

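View pics/side0.png

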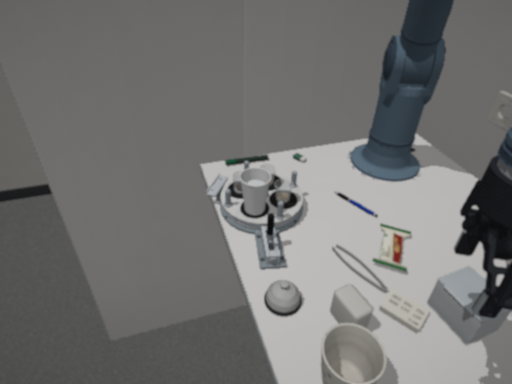

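```bash
cat > fit.py <<'E'
from h import *
from scipy.optimize import least_squares
def model(p):
    x,y,a=p
    f=lambda r,t,z:[x+r*np.cos(a+np.radians(t)),y+r*np.sin(a+np.radians(t)),z]
    return dict(base=[x,y,0],a=f(.09,45,.081),b=f(.09,135,.081),c=f(.09,225,.081),d=f(.09,315,.081),h=f(.142,115,.097),s=f(.055,0,.0375),
      ho=f(.203,115,.034),hi=f(.108,115,.034),led=f(.134,0,.04),bk=f(.055,90,.0375))
obs=[("top","a",247,170),("top","d",302,188),("top","base",263,209),("top","h",190,212),("top","s",278,185),("side","base",260,204),("side","h",270,214),("side","a",229,190),("side","s",238,190)]
def res(p):
    m=model(p); return np.concatenate([proj(c,[m[k]])[0]-[u,v] for c,k,u,v in obs])
E
python3 - <<'E'
from fit import *
r=least_squares(res,[.383,.196,-.3],loss="soft_l1")
print(r.x,np.round(r.fun.reshape(-1,2),1))
m=model(r.x);print({k:np.round(v,3).tolist() for k,v in m.items()})
ims=[]
for c,(u,v) in(("top",(110,110)),("side",(150,90))):
    im=cv2.imread(f"pics/{c}0.png"); pr={k:proj(c,[q])[0] for k,q in m.items()}
    s=im[v:v+180,u:u+240]; s=cv2.convertScaleAbs(cv2.resize(s,None,fx=3.3,fy=3.3,interpolation=2),alpha=1.3,beta=20)
    for k,q in pr.items():
        q=tuple(int(t) for t in (q-[u,v])*3.3);cv2.drawMarker(s,q,(0,0,255),0,8);cv2.putText(s,k,q,0,.4,(255,0,0))
    cv2.imwrite(f"pics/{c}1.png",s)
cv2.imwrite("pics/w0.png",cv2.convertScaleAbs(read_camera("wrist")[:,:,::-1],alpha=1.5,beta=20))
# camera centres
for c in("top","side"): print(c,ray(c,[256,192])[0])
E
```

```text
[ 0.38224601  0.19564632 -0.36865638] [[-1.1 -2.2]
 [ 0.9  0.3]
 [-0.   0.4]
 [ 5.1 -0.2]
 [-6.1 -0.3]
 [ 0.5  1.6]
 [ 0.5 -0. ]
 [-2.2 -0.5]
 [ 2.  -0.6]]
{'base': [0.382, 0.196, 0.0], 'a': [0.465, 0.232, 0.081], 'b': [0.346, 0.278, 0.081], 'c': [0.3, 0.159, 0.081], 'd': [0.419, 0.113, 0.081], 'h': [0.373, 0.337, 0.097], 's': [0.434, 0.176, 0.038], 'ho': [0.369, 0.398, 0.034], 'hi': [0.375, 0.303, 0.034], 'led': [0.507, 0.147, 0.04], 'bk': [0.402, 0.247, 0.038]}
top [0.31134445 0.22324035 0.93852705]
side [0.44109631 0.9036863  0.6002245 ]
```

```bash
sleep 6
```

```text
(no output)
```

View pics/top1.png

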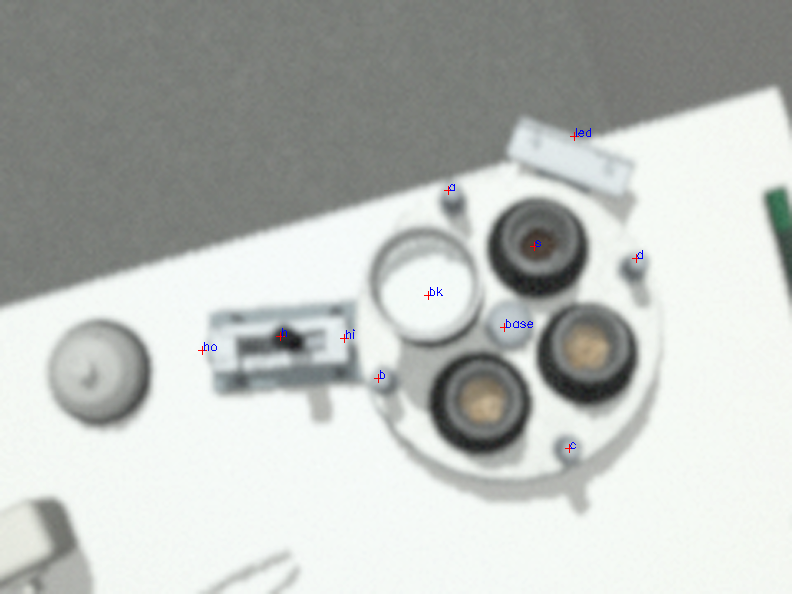

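View pics/side1.png

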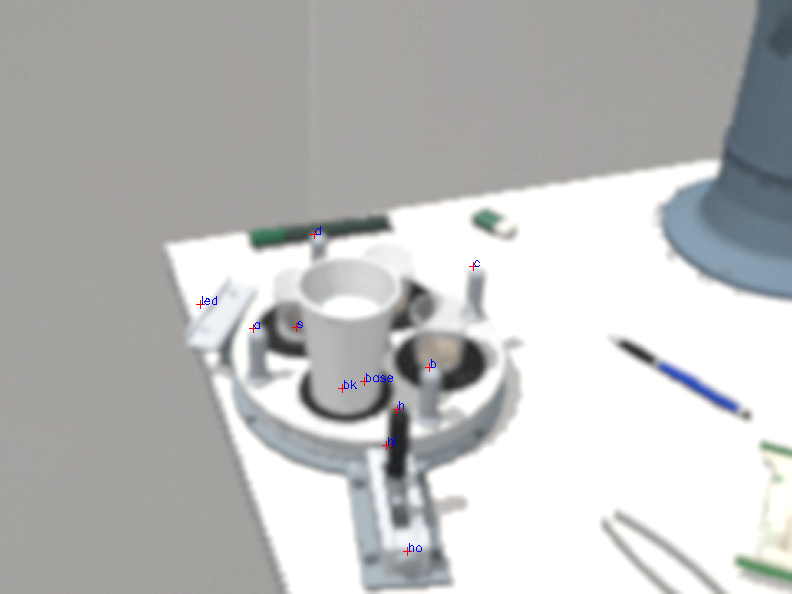

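View pics/w0.png

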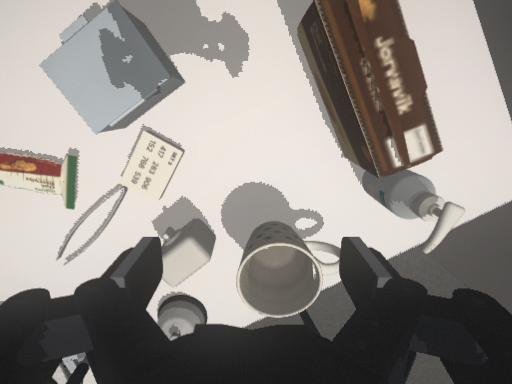

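The calibrated model matches both views: post a is at top-view (247,170), post d at (302,188) and the handle at (190,212). The beaker rim is at (239,197), on the 90° pad, so the disc has to turn −π/2. Next I move above the handle and refine with the wrist camera.

```bash
cat >> h.py <<'E'
from scipy.spatial.transform import Rotation as Ro
def down(phi):
    "tool down, closing line y at world angle phi"
    y=np.array([np.cos(phi),np.sin(phi),0]);z=np.array([0,0,-1.]);return Ro.from_matrix(np.c_[np.cross(y,z),y,z])
C=np.array([.3822,.1956,0]);A=-.3687
def ax(A): b=A+np.radians(115); return np.array([np.cos(b),np.sin(b),0]),np.array([-np.sin(b),np.cos(b),0])
def handle(draw,th,L,C,A):
    r,t=ax(A); return C+r*(.142+draw)+t*L*np.sin(th)+np.array([0,0,.021+L*np.cos(th)])
def tilt(th,A,flip):  # tool axis along the handle
    r,t=ax(A); return Ro.from_rotvec(-r*th)*down(A+np.radians(115)+flip)
E
python3 - <<'E'
from h import *
print(read_qpos(),Ro.from_quat(read_tcp_rot()).as_matrix().round(2).tolist())
for f in(0,np.pi):
    q=tilt(0,A,f); t=tilt(.73,A,f); print("flip",f,"tilt axis z:",t.as_matrix()[:,2].round(2))
    for p,R in((handle(0,0,.2,C,A),q),(handle(0,0,.058,C,A),q),(handle(.029,0,.058,C,A),q),(handle(.028,.4,.058,C,A),tilt(.4,A,f)),(handle(.028,.73,.058,C,A),t),(handle(.028,.73,.058,C,A),tilt(.4,A,f)),(handle(.028,.73,.15,C,A),t)):
        j=inverse_kinematics(p,R.as_quat()); print(p.round(3),None if j is None else np.round(j,2))
    for k in range(0,91,15):
        a=A+np.radians(45-k);p=C+np.array([.09*np.cos(a),.09*np.sin(a),.085]);
        j=inverse_kinematics(p,down(a+np.pi/2+f).as_quat());print(k,None if j is None else np.round(j,2))
E
```

```text
[-1.419794    0.38286662  0.04386791  1.597921   -0.01788881  1.16120042
 -0.04991907] [[-0.97, 0.25, -0.0], [0.25, 0.97, 0.0], [0.0, -0.0, -1.0]]
flip 0 tilt axis z: [ 0.67  0.05 -0.75]
[0.373 0.337 0.221] [-0.98  0.13  0.17  1.98 -0.03  1.03  0.85]
[0.373 0.337 0.079] [-0.95  0.34  0.15  2.08 -0.08  0.72  0.89]
[0.371 0.366 0.079] [-0.97  0.37  0.13  2.04 -0.07  0.74  0.84]
[0.348 0.364 0.074] [-1.32  0.28  0.24  2.27  0.64  0.46 -0.02]
[0.332 0.363 0.064] [-1.61  0.38  0.3   2.4   1.37  0.59 -0.96]
[0.332 0.363 0.064] [-1.35  0.29  0.24  2.3   0.68  0.45 -0.09]
[0.271 0.358 0.133] [-1.62  0.15  0.14  2.42  1.1   0.8  -0.75]
0 [-0.74  0.36  0.23  2.04 -0.12  0.75  1.55]
15 [-0.77  0.36  0.31  2.06 -0.16  0.75  1.37]
30 [-0.78  0.36  0.37  2.08 -0.19  0.74  1.17]
45 [-0.79  0.34  0.42  2.11 -0.2   0.73  0.96]
60 [-0.81  0.31  0.47  2.15 -0.21  0.72  0.74]
75 [-0.84  0.28  0.52  2.2  -0.22  0.71  0.51]
90 [-0.88  0.25  0.57  2.25 -0.21  0.69  0.25]
flip 3.141592653589793 tilt axis z: [ 0.67  0.05 -0.75]
[0.373 0.337 0.221] [-1.35  0.14  0.58  2.   -0.09  1.03 -2.23]
[0.373 0.337 0.079] [-1.32  0.39  0.58  2.1  -0.31  0.74 -2.04]
[0.371 0.366 0.079] [-1.35  0.42  0.57  2.05 -0.33  0.75 -2.08]
[0.348 0.364 0.074] [-2.2   0.88  1.37  2.3  -1.09  0.6  -1.62]
[0.332 0.363 0.064] [-2.45  1.19  1.35  2.42 -1.43  0.42 -1.63]
[0.332 0.363 0.064] [-2.23  0.92  1.37  2.32 -1.15  0.61 -1.61]
[0.271 0.358 0.133] [-0.33  0.43 -1.23  2.37  1.37  1.17  2.29]
0 [-1.05  0.41  0.59  2.06 -0.32  0.76 -1.41]
15 [-1.05  0.42  0.65  2.07 -0.36  0.77 -1.6 ]
30 [-1.04  0.41  0.68  2.09 -0.37  0.76 -1.81]
45 [-1.46  0.89  1.37  2.13 -1.04  1.09 -1.47]
60 [-1.45  0.85  1.37  2.17 -1.01  1.05 -1.71]
75 [-1.46  0.8   1.38  2.22 -0.97  1.01 -1.96]
90 [-1.48  0.73  1.38  2.27 -0.92  0.96 -2.23]
```

Run:
```python
from h import *
move_gripper(.055,40)
move_ptp(handle(0,0,.199,C,A),tilt(0,A,0).as_quat())
print(read_time_s(),read_eef_pos(),read_qpos().round(2))
cv2.imwrite("pics/w1.png",read_camera("wrist")[:,:,::-1])
for n,z in dict(handle_tip=.097,post_a=.081,tall_beaker=.0375,turntable_base=0,call_bell=0).items():
    for r in tip_of("wrist",n)[:4]: print(n,np.round(r["at"]),round(r["confidence"],2),np.round(at_z("wrist",r["at"],z),4))
print(proj("wrist",[handle(0,0,.076,C,A)]),ray("wrist",[256,192])[0])
```

```text
2.8167 [0.37211417 0.33883056 0.22034689] [-0.98  0.13  0.17  1.98 -0.03  1.02  0.85]
handle_tip [250. 188.] 0.88 [0.3718 0.3376 0.097 ]
post_a [ 66. 152.] 0.71 [0.3539 0.1722 0.081 ]
post_a [  6. 210.] 0.63 [0.4136 0.111  0.081 ]
tall_beaker [163. 198.] 0.94 [0.4052 0.246  0.0375]
turntable_base [127. 167.] 0.77 [0.383  0.1933 0.    ]
turntable_base [ 99. 218.] 0.18 [0.4492 0.1556 0.    ]
turntable_base [162. 193.] 0.17 [0.412  0.2331 0.    ]
call_bell [368. 162.] 0.83 [0.3575 0.4742 0.    ]
[[250.54548233 188.94735684]] [0.30327583 0.33248998 0.34506163]
```

```bash
sleep 5
```

```text
(no output)
```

View pics/w1.png

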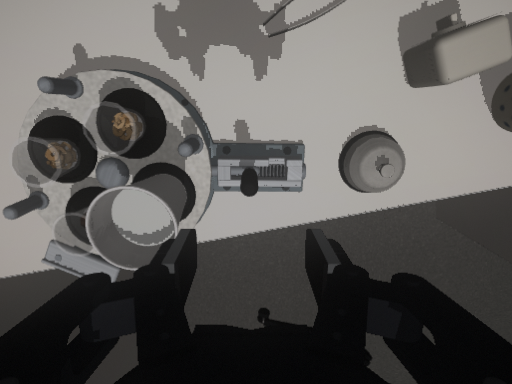

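Wrist view: the handle top is at (250,188), matching the model. Post tops are at (45,84), (12,212) and (185,149). I refit with those, then descend, grip, draw and tip.

```bash
cat > s1.py <<'E'
from fit import *
import json
obs+= [("wrist","h",250,188),("wrist","base",127,167),("wrist","b",185,149),("wrist","c",45,84),("wrist","d",10,211),("top","a",247,168),("top","b",225,224),("top","c",282,245.5)]
r=least_squares(res,[.383,.196,-.37],loss="soft_l1"); print(r.x,np.round(r.fun.reshape(-1,2)[9:],1))
C=np.array([r.x[0],r.x[1],0]);A=r.x[2]; json.dump([C.tolist(),A],open("g.json","w"))
q0=tilt(0,A,0).as_quat(); L=.058
print("h",handle(0,0,L,C,A))
movel(handle(0,0,L,C,A),q0,.12)
print("ft",read_ft_force().round(1))
move_gripper(0,60); print("gap",read_finger_gap(),read_grasp_force(),read_ft_force().round(1),read_eef_pos())
movel(handle(.030,0,L,C,A),q0,.04); print(read_ft_force().round(1),read_eef_pos(),handle(.03,0,L,C,A),read_finger_gap())
cv2.imwrite("pics/s2.png",read_camera("side")[:,:,::-1])
E
python3 s1.py
```

```text
[ 0.38084631  0.19512133 -0.37604911] [[ 0.1  0.6]
 [ 2.1 -1.6]
 [ 0.4  0.6]
 [-0.5  0.5]
 [-0.7  2.6]
 [-0.6  0.3]
 [-0.1  1.1]
 [ 0.6  1.1]]
h [0.37229128 0.33686339 0.079     ]
ft [ 0.1  1.5 -0.5]
gap 0.014857845322948019 58.498363927938044 [-1.   0.6  2.9] [0.37259487 0.33746637 0.07960637]
[-0.6 -7.8 12.1] [0.37117309 0.36264234 0.07949324] [0.37048388 0.3668089  0.079     ] 0.014504788721227109
```

```bash
cat >> h.py <<'E'
import json,os
if os.path.exists("g.json"): C,A=json.load(open("g.json"));C=np.array(C)
def rep(s=""):
    r,t=ax(A);p=np.array(read_eef_pos());print(s,"r",round((p-C)@r-.142,4),"t",round((p-C)@t,4),"z",round(p[2],4),"F",(read_ft_force()@r).round(1),(read_ft_force()@t).round(1),read_ft_force()[2].round(1),"gap",round(read_finger_gap(),4))
E
python3 - <<'E'
from h import *
L=.058;q0=tilt(0,A,0).as_quat()
pause(.3);rep()
for d in(.032,.034,.036):
    movel(handle(d,0,L,C,A),q0,.03);pause(.15);rep(d)
E
```

```text
r 0.0257 t -0.0005 z 0.0795 F -8.1 2.1 11.2 gap 0.0145
0.032 r 0.0275 t -0.0005 z 0.0795 F -7.3 2.0 11.8 gap 0.0144
0.034 r 0.0293 t -0.0005 z 0.0795 F -8.1 1.4 12.5 gap 0.0144
0.036 r 0.0312 t -0.0005 z 0.0795 F -9.1 1.8 12.5 gap 0.0145
```

Run:
```python
from h import *
L=.058
for th in(.15,.3,.45,.6,.75,.8):
    movel(handle(.035,th,L,C,A),tilt(.6*th,A,0).as_quat(),.04);rep(th)
pause(.2);rep()
cv2.imwrite("pics/s3.png",read_camera("side")[90:270,150:390,::-1].repeat(3,0).repeat(3,1))
```

```text
0.15 r 0.0302 t 0.0057 z 0.0792 F -7.9 -2.5 8.8 gap 0.0144
0.3 r 0.0306 t 0.0139 z 0.0776 F -8.1 -3.2 11.9 gap 0.0142
0.45 r 0.0307 t 0.023 z 0.0742 F -7.8 0.5 14.8 gap 0.0141
0.6 r 0.0304 t 0.0314 z 0.0694 F -8.3 2.9 15.8 gap 0.0146
0.75 r 0.0297 t 0.0387 z 0.0636 F -8.4 6.1 17.5 gap 0.0142
0.8 r 0.0294 t 0.041 z 0.0613 F -8.7 7.0 16.4 gap 0.0142
 r 0.0294 t 0.041 z 0.0614 F -8.2 6.9 16.6 gap 0.0147
```

```bash
sleep 5
```

```text
(no output)
```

View pics/s3.png

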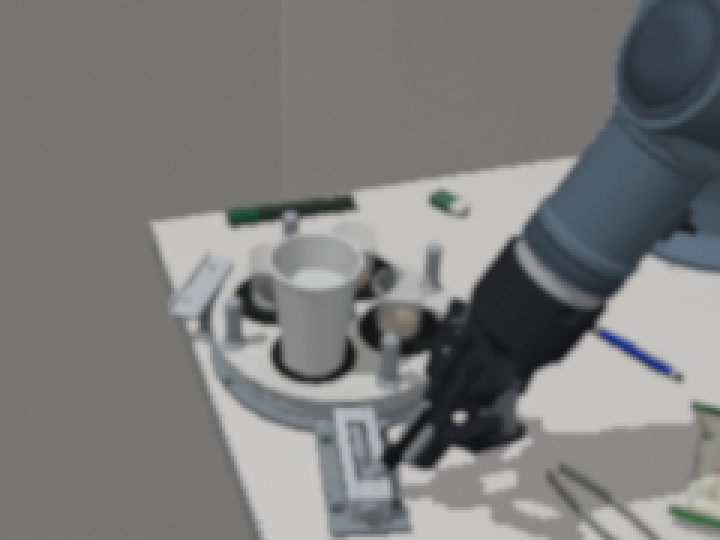

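The handle is tipped over in the picture (gripper at about (440,430)). I ease the radial pull so the bolt seats in the notch, then release and back off.

Run:
```python
from h import *
L=.058;R=tilt(.6*.77,A,0);q=R.as_quat()
for d in(.033,.031,.029):
    movel(handle(d,.77,L,C,A),q,.04);rep(d)
move_gripper(.05);pause(.1);rep("open");p=np.array(read_eef_pos())
movel(p-.09*R.as_matrix()[:,2],q,.15)
print(read_time_s())
cv2.imwrite("pics/w4.png",read_camera("wrist")[:,:,::-1])
for c in("wrist","side"):
  if c=="side": cv2.imwrite("pics/s4.png",read_camera("side")[:,:,::-1])
  for r in tip_of(c,"handle_tip")[:2]:print(c,r,proj(c,[handle(.027,.73,.076,C,A),handle(0,0,.076,C,A)]))
```

```text
0.033 r 0.0276 t 0.04 z 0.0624 F -7.7 6.5 14.3 gap 0.0146
0.031 r 0.0273 t 0.04 z 0.0625 F -4.7 3.6 9.1 gap 0.0143
0.029 r 0.0271 t 0.0399 z 0.0626 F -3.6 1.0 5.4 gap 0.0143
open r 0.0293 t 0.0405 z 0.0626 F -0.5 0.0 -0.9 gap 0.0499
11.7083
wrist {'at': [246.8, 208.0], 'confidence': 0.86} [[250.22618302 204.66324552]
 [214.69254132 270.03489579]]
side {'at': [295.1, 230.2], 'confidence': 0.53} [[296.50534369 228.18495284]
 [270.64223081 213.81031836]]
```

```bash
sleep 5
```

```text
(no output)
```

View pics/w4.png

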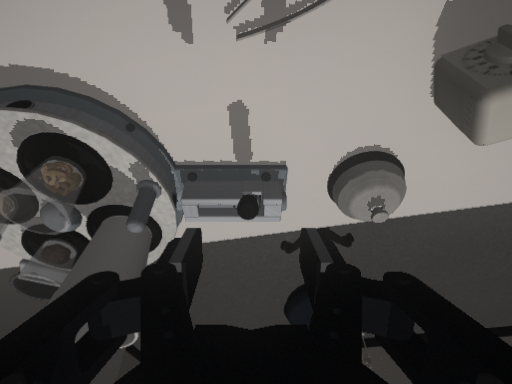

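Wrist view: the handle tip is at (247,208) against a predicted (250,205) for the parked pose, so the bolt is parked. Next is the disc, using post a.

```bash
cat > s2.py <<'E'
from h import *
def post(k,rad=.092,z=.084):
    a=A+np.radians(45-k);return C+np.array([rad*np.cos(a),rad*np.sin(a),z]),down(a+np.pi/2).as_quat()
def ang():
    p=np.array(read_eef_pos())-C;return round(float(np.degrees(np.arctan2(p[1],p[0])-A)),2),round(float(np.hypot(*p[:2])),4)
E
python3 - <<'E'
from s2 import *
p=np.array(read_eef_pos());p[2]=.22
movel(p,speed=.25);move_gripper(.032,40)
p,q=post(0,z=.2);move_ptp(p,q)
for z in(.12,.084):
    movel(post(0,z=z)[0],q,.12);print(read_ft_force().round(1),read_eef_pos())
move_gripper(0,40);print("gap",read_finger_gap(),read_grasp_force(),read_ft_force().round(1),ang(),read_time_s())
E
```

```text
[-0.4 -0.7  0.7] [0.46577535 0.23181906 0.12049842]
[ 0.8 -0.2 -0.3] [0.46551836 0.23167849 0.08432428]
gap 0.01170182376340286 39.20975720509887 [-0.3 -1.3  4.7] (44.87, 0.0929) 16.025
```

Run:
```python
from s2 import *
for k in range(6,91,6):
    p,q=post(k);movel(p,q,.06)
    if k%18==0: print(k,ang(),read_ft_force().round(1),round(read_finger_gap(),4))
pause(.3);print(ang(),read_finger_gap(),read_ft_force().round(1),read_time_s())
cv2.imwrite("pics/t5.png",read_camera("top")[110:290,110:350,::-1].repeat(3,0).repeat(3,1))
for c in ("top",):
  for n in("tall_beaker","post_a"):
    for r in tip_of(c,n)[:4]: print(n,r,at_z(c,r["at"],.0375 if n[0]=="t" else .081).round(3))
print(post(90)[0], C+.055*np.array([np.cos(A),np.sin(A),0]))
```

```text
18 (26.79, 0.0928) [-1.7 -1.2  6.4] 0.0119
36 (9.01, 0.0926) [-1.4 -0.2  8.4] 0.0117
54 (-8.75, 0.0923) [-2.1 -0.4  7.2] 0.0116
72 (-26.59, 0.092) [-1.1  0.8  7.9] 0.0117
90 (-44.47, 0.0918) [-1.1  0.7  9. ] 0.0118
(-44.37, 0.0918) 0.011661549356374106 [-1.7  1.2  8.2] 20.95
tall_beaker {'at': [268.5, 185.0], 'confidence': 0.79} [0.433 0.183 0.037]
post_a {'at': [351.9, 193.1], 'confidence': 0.62} [0.407 0.011 0.081]
[0.41746344 0.11072236 0.084     ] [0.43200307 0.17492266 0.        ]
```

```bash
sleep 5
```

```text
(no output)
```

View pics/t5.png

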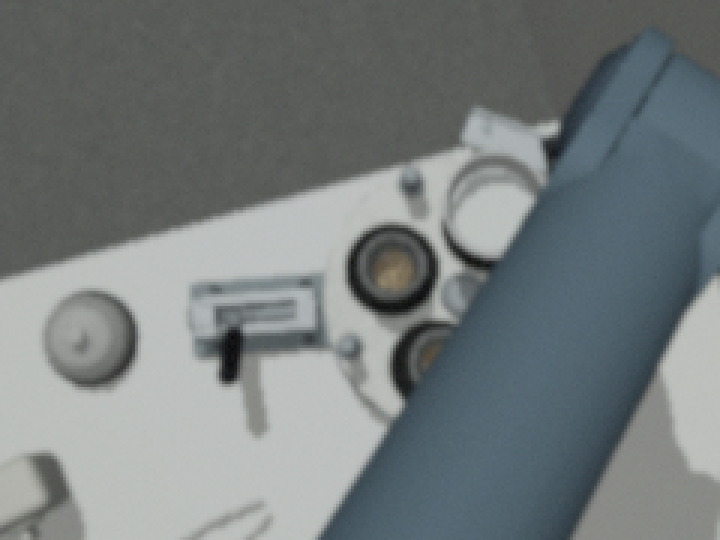

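The beaker rim is at the ledge (crop (493,215)), and the handle is still parked at (232,355). I trim the last 0.76° and release.

Run:
```python
from s2 import *
k=90
for i in range(3):
    k+=ang()[0]+45.13
    p,q=post(k);movel(p,q,.03);pause(.2);print(k,ang())
move_gripper(.032);pause(.1);print(read_ft_force().round(1))
movel(post(k,z=.22)[0],q,.12)
L=.058;R=tilt(.6*.77,A,0)
pre=handle(.027,.73,L,C,A)-.09*R.as_matrix()[:,2]
move_gripper(.05,60)
up=pre.copy();up[2]=.22
move_ptp(up,R.as_quat())
print(read_time_s())
im=read_camera("top");cv2.imwrite("pics/t6.png",im[110:290,110:350,::-1].repeat(3,0).repeat(3,1))
for r in tip_of("top","post_a")[:4]:
    w=at_z("top",r["at"],.081)-C;print(r,np.degrees(np.arctan2(w[1],w[0])-A).round(1),np.hypot(w[0],w[1]).round(3))
movel(pre,R.as_quat(),.15)
cv2.imwrite("pics/w6.png",read_camera("wrist")[:,:,::-1])
for n,z in(("handle_tip",.021+.076*np.cos(.73)),("post_a",.081)):
  for r in tip_of("wrist",n)[:4]:
    w=at_z("wrist",r["at"],z)-C;print(n,r,np.degrees(np.arctan2(w[1],w[0])-A).round(2),np.hypot(w[0],w[1]).round(4),w.round(4))
print(handle(.027,.73,.076,C,A)-C)
```

```text
90.76 (-45.0, 0.0918)
90.89000000000001 (-45.03, 0.0918)
90.99000000000001 (-45.06, 0.0918)
[-0.5  0.5  0.3]Traceback (most recent call last):
  File "<stdin>", line 7, in <module>
bench.MotionError: the arm cannot follow that straight line within its joint ranges
```

```bash
cat > s3.py <<'E'
from s2 import *
p=np.array(read_eef_pos());print(read_qpos().round(2))
for z in(.2,.17,.15):
    p[2]=z
    try: movel(p,speed=.12);print(z);break
    except MotionError as e: print(z,e)
L=.058;R=tilt(.6*.77,A,0)
pre=handle(.027,.73,L,C,A)-.09*R.as_matrix()[:,2]
move_gripper(.05,60)
up=pre.copy();up[2]=.2
move_ptp(up,R.as_quat())
print(read_time_s())
im=read_camera("top");cv2.imwrite("pics/t6.png",im[110:290,110:350,::-1].repeat(3,0).repeat(3,1))
for r in tip_of("top","post_a")[:4]:
    w=at_z("top",r["at"],.081)-C;print(r,np.degrees(np.arctan2(w[1],w[0])-A).round(1),np.hypot(w[0],w[1]).round(3))
movel(pre,R.as_quat(),.15)
cv2.imwrite("pics/w6.png",read_camera("wrist")[:,:,::-1])
for n,z in(("handle_tip",.021+.076*np.cos(.73)),("post_a",.081)):
  for r in tip_of("wrist",n)[:4]:
    w=at_z("wrist",r["at"],z)-C;print(n,r,np.degrees(np.arctan2(w[1],w[0])-A).round(2),np.hypot(w[0],w[1]).round(4),w.round(4))
print(handle(.027,.73,.076,C,A)-C)
E
python3 s3.py
```

```text
[-1.5   0.87  1.46  2.27 -1.05  1.07  0.99]
0.2 the arm cannot follow that straight line within its joint ranges
0.17
25.2667
{'at': [305.5, 189.9], 'confidence': 0.82} -46.9 0.094
{'at': [278.3, 246.9], 'confidence': 0.64} -140.4 0.087
handle_tip {'at': [250.4, 204.2], 'confidence': 0.85} 130.12 0.1743 [-0.0555  0.1652  0.0776]
[-0.06077172  0.16563959  0.07763325]
```

Run:
```python
from h import *
L=.058
g=lambda d,th:movel(handle(d,th,L,C,A),tilt(.6*th,A,0).as_quat(),.05)
g(.027,.75);rep("at")
move_gripper(0,60);rep("grip");print(read_qpos().round(2))
g(.034,.75);rep("pull")
for th in(.6,.45,.3,.15,0,-.04): g(.035,th);rep(th)
for d in(.03,.024,.018,.012,.006,0): g(d,0);rep(d)
print(read_time_s())
```

```text
at r 0.0272 t 0.0396 z 0.0636 F -0.1 -0.2 1.0 gap 0.0502
grip r 0.0269 t 0.0397 z 0.0635 F -1.0 2.6 4.5 gap 0.0145
[-1.93  0.42  0.86  2.34  0.27  0.32  0.24]
pull r 0.0297 t 0.04 z 0.0631 F -8.2 9.8 19.6 gap 0.0145
0.6 r 0.0286 t 0.0343 z 0.0675 F -8.0 8.8 14.6 gap 0.0142
0.45 r 0.0287 t 0.0277 z 0.0717 F -7.8 8.9 12.9 gap 0.0142
0.3 r 0.0291 t 0.0199 z 0.0751 F -9.2 8.8 13.9 gap 0.0144
0.15 r 0.0294 t 0.0115 z 0.0775 F -9.1 7.7 15.2 gap 0.0143
0 r 0.0295 t 0.0026 z 0.0786 F -9.7 6.1 15.0 gap 0.0144
-0.04 r 0.0297 t 0.0008 z 0.0786 F -9.4 6.9 15.4 gap 0.0145
0.03 r 0.025 t 0.0025 z 0.0786 F -7.5 5.5 12.5 gap 0.0146
0.024 r 0.0194 t 0.0024 z 0.0786 F -7.3 5.1 10.3 gap 0.0142
0.018 r 0.014 t 0.0025 z 0.0786 F -6.3 6.0 10.9 gap 0.0148
0.012 r 0.0085 t 0.0025 z 0.0786 F -6.0 5.2 8.6 gap 0.0144
0.006 r 0.0031 t 0.0025 z 0.0786 F -4.4 4.3 9.0 gap 0.0145
0 r 0.0006 t 0.0025 z 0.0787 F 0.9 5.0 3.9 gap 0.0143
32.1583
```

Run:
```python
from h import *
move_gripper(.05);pause(.2);rep("open")
p=np.array(read_eef_pos());p[2]=.2;movel(p,speed=.12)
cv2.imwrite("pics/w7.png",read_camera("wrist")[:,:,::-1])
for r in tip_of("wrist","handle_tip")[:1]:print(r,proj("wrist",[handle(0,0,.076,C,A)]))
r=tip_of("wrist","tall_beaker")[0];w=at_z("wrist",r["at"],.0375);print(r,w,np.linalg.norm(w[:2]-(C+.055*np.array([np.cos(A),np.sin(A),0]))[:2]),read_time_s())
```

```text
open r -0.0001 t -0.0002 z 0.079 F 0.4 0.1 0.5 gap 0.0501
{'at': [248.3, 190.5], 'confidence': 0.94} [[252.65596994 196.36989361]]
{'at': [90.0, 230.9], 'confidence': 0.9} [0.43809021 0.17213439 0.0375    ] 0.006695349942565309 34.1
```

```bash
sleep 5
```

```text
(no output)
```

View pics/w7.png

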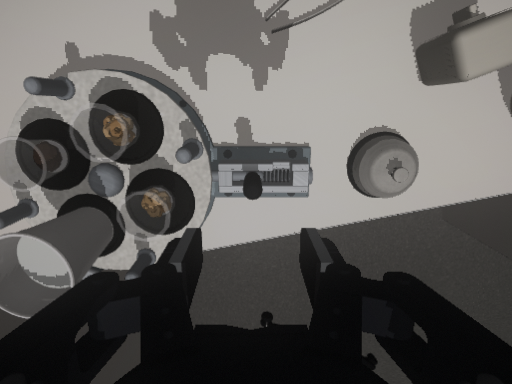

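The handle is upright at (252,185) with the bolt home (same radial reading as at the start), and the beaker is about 7 mm from the serving point. Nothing is being touched, so I hand in.

```bash
python3 -c "
from bench import *
print(sign_off())"
```

```text
the job is handed in; nothing more can be done
None
```

I parked the bolt, turned the disc −90° so the beaker stands about 7 mm from the serving point, sent the bolt home with its handle upright, and handed the job in at about 34 s; the interface gave no verdict.

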